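Fit the last levelling foot to an upturned cabinet plinth

ROBOT

A 6-joint arm with a two-finger parallel gripper is mounted at the origin on a cart in front of the work surface, level with it; the furniture and walls round the work are solid. World frame = base frame: x ahead of the robot, y to its left, z up, the work surface at z = 0. Lengths are in m, angles in degrees, forces in N, time in s.
With the tool pointing down it reaches from about 0.375 to 0.9 m from the base axis. Payload 3.1 kg.
Tool frame: the origin (TCP) lies midway between the tips of the shut fingers; the grasp point (between the pads) lies 19 mm behind it; z points along the fingers, y is the line along which they close (so a half turn about z gives the same grasp; the last joint's range is limited). The gripper opens to 87 mm and grips with 3 to 60 N. Pads are 19 mm wide; open, the fingers measure 117 mm over their backs; the gripper's body (75 mm by 190 mm) begins 51 mm behind the grasp point.
Start: joints at [60.017, 30.224, 82.088, -0, 67.689, -10.227], TCP at [0.211, 0.588, 0.223] pointing down, gripper open.
Joint ranges: [-176.69, 176.69], [-43.24, 126.21], [12.49, 139.97], [-82, 262], [0, 151.66], [-163.58, 163.58]. Speed limits (degrees/s): [159.86, 159.86, 180, 180, 180, 180].

INTERFACE

Orientations are given as a 3x3 rotation matrix whose columns are the frame's x, y, z axes.
In Python, from cell import * gives the robot as it stands.
- The arm moves only by the tool servo_tool, never from a script. Its argument "plan" is a list of rows, each an object with "dp": the shift along the world's x, y, z in units of 0.2 m (1.0 is 0.2 m), a list of three; "twist": the turn, a rotation vector about the world's x, y, z in units of 180 degrees (1.0 is 180 degrees), a list of three; "claw": the closure, from -1 (fully open) to 1 (shut). A call has exactly 10 rows; each row is the pose to reach, as a shift and turn from the pose commanded when the call began, turning the shorter way round; what a row does not reach only later rows make up. A row lasts 1/8 s, in which the tool goes at most 62.5 mm and 10.7 degrees, less where a joint would pass 70% of its speed; a pose out of reach is approached as far as the arm can. A call with a number of a shift or a turn outside -1 to 1 is refused whole. A call with a gripper value outside its range is refused whole. The fingers move at their own pace and stop on an object; "squeeze" is the grip in N (left out, the last holds). Time passes only in rows, so rows that repeat a pose let the fingers close, or fill a call up. It gives the time, the measured TCP pose, the force, the opening and the grip force at its end, in the units of the state.
- get_obs(): the state, without advancing time (a new reading comes with each control period).
- capture(name): name is "scene" or "top" or "wrist"; returns a dict with "img" (400x640x3 uint8, blue, green, red), "depth" (400x640 float32, m along the optical axis (not along the pixel's ray), 0 where there is no reading), "fx", "fy", "cx", "cy" (pixels), "rvec" (rotation vector, rad) and "tvec" (3), from world to camera coordinates, as OpenCV has them. Camera axes: x right, y down, z forward; pixel columns grow to the right and rows downward; lengths in m; the calibration is good to about 2 mm. A picture is of the moment at which its call begins.
- finish_job(): hands the job in; it is judged then, once.
Trained networks look in a picture, given as the dict that the camera call returned (one of the last four; its "shot" number tells which), for a name from the list of things; names that differ only in an ending like _2 or _b are one class to them, and where a whole thing is asked for, a point or a joint stands for the part that bears it (a point fixed in the world has none). Each returns a list of dicts, best first, with "conf" (0 to 1); they miss things now and then, are a little off and sometimes report something else, mostly with a low value. They report only what shows in the picture. A call takes as long as a camera call. They do not tell look-alikes from the thing itself.
- recognise(picture, name): "uv" ([column, row] in pixels, amid what is visible of it).
- trace(picture, name): "pixels" (400x640 bool, what is visible of it) and "uv" ([column, row] in pixels, amid what is visible of it).
The state is a dict: "clock": time; "joint_positions": joint angles; "qvel": joint speeds; "joint_torque": joint torques, N m; "position": TCP position; "tcp_rot": TCP orientation; "force": force on the tool from outside, world axes, zero at the start; "moment": the same for the moment, N m; "width": finger opening in m; "finger_force": force on a finger pad.
Only numpy, scipy, OpenCV 4.12 (cv2) and the standard library are available. Lean on these libraries where they do the work, as an engineer would, in place of code of your own. Each camera call takes 0.05 s, during which the arm holds its last target. There are 200 camera calls.

TASK

Fit the last levelling foot to the upturned plinth: lift the steel spindle out of the drilled block and put its shank down through the hole of the bare corner plate until its collar rests on the plate, ball up. Then press the black foot pad, sole up, down onto the ball until it clicks home, and keep pressing after the click: finish while still holding the pad pressed down firmly (about 10 N) with the fingers. Leave the tape measure and the spanner where they lie.

Things in the scene. Friction and masses are not known exactly. Their poses are not given: they have to be found in the camera images.
- plinth: upturned cabinet plinth, fixed: rectangular frame of plywood rails 18 mm thick, 60 mm high, 210 x 260 mm outside (x, y). Origin: middle of the frame, on the worktop. On each corner lies a square metal plate, centre 75 mm (x) and 100 mm (y) from the middle; three carry a finished foot (sole 107 mm above the worktop), one is bare; which one varies
- bare_plate: the corner plate without a foot: square 60 x 60 x 5 mm, fixed flat on the plinth's corner, a through hole of 12 mm diameter with a 1 mm chamfer in its middle, free space below the hole down to the worktop. Origin at the centre of its underside, z up
- plate_hole (a point): centre of the hole's mouth, in the top face of the bare plate (65 mm above the worktop)
- stand_block: drilled wooden stand block 50 x 150 x 50 mm (x, y, z), fixed on the worktop, long along its y; four blind holes of 12 mm in a row, 36 mm apart, 44 mm deep. The spindle stands in the end hole at the block's -y end, 54 mm from the middle. Origin at the centre of its underside
- spindle: loose steel spindle, 77 mm long, 70 g, upright in the block. Bottom: threaded shank 10 mm thick, 40 mm long, tapered tip; then a round knurled collar, 24 mm diameter, 14 mm high (40 to 54 mm above the tip), resting on the block; then a 6 mm neck and a 14 mm ball. Grasp it across the collar, wider than the ball. Origin: tip of the shank; z along it to the ball
- spindle_collar (a point): centre of the collar's underside on the spindle's axis, 40 mm above the shank's tip
- spindle_ball (a point): centre of the spindle's ball, 70 mm above the shank's tip, 30 mm above the collar's underside
- foot_pad: loose black foot pad: hollow cup, 46 mm diameter, 26 mm high, 77 g, sole up. Four spring fingers inside snap under the ball: pressed straight down, resistance starts 15 mm above home, peaks at about 14 N at 10 to 13 mm, drops to nothing at 7 mm (the click), stops hard at home. Self-centres from 3 mm off. Grasp its outside from above. Origin: centre of the open rim; z up to the sole
- foot_seat (a point): where the ball's centre sits in the foot pad when it is clicked home: on its axis, 14 mm above the open rim. When fitted, the pad's rim is 16 mm above the plate and its sole 42 mm above the plate
- tape_measure: bystander: yellow tape measure, 37 x 103 x 64 mm, loose; origin at the centre of its underside
- spanner: bystander: steel spanner, 27 x 167 x 7 mm, loose; origin at the centre of its underside
Things that resemble listed ones, but are neither listed nor needed, are in the scene too. Several things have the shape of the spindle; the one meant has the colours described above.

How it is judged:
By the outcome, as a careful person would: the job done as asked, in the order asked, and still so for the second after the job is handed in, while the arm keeps its last pose, push and grip.
It also fails if it takes over 72 s, if anything falls off the work surface, if the arm or the gripper's body presses on something with over 40 N, if the wrist force passes 120 N, or if a joint passes its speed limit or range.

## Working session

There is one attempt and no reset: what is moved stays moved. The work goes in short steps, Python scripts to look and compute and a tool call to move; the robot and the scene stay as the last step left them, time stands still between calls to the robot, and variables do not carry over. Pictures are saved under pics/ and viewed, at most 10 in all, crops included, and the job is handed in when it is done.

Besides the shell and the picture viewer there is one more tool, called after "Call:" by a JSON object that holds its "api" and its "payload", one argument or row to a line. servo_tool: Moves the arm, as the interface text tells. Shifts and turns lie within -1 to 1; 1 stands for 0.2 m of shift or 180 degrees of turn. Its arguments: {"type":"object","properties":{"plan":{"type":"array","items":{"type":"object","properties":{"dp":{"type":"array","items":{"type":"number","minimum":-1,"maximum":1}},"twist":{"type":"array","items":{"type":"number","minimum":-1,"maximum":1}},"claw":{"type":"number"}}}},"squeeze":{"type":"number"}},"required":["plan"]}

```bash
mkdir -p pics
cat > h.py <<'E'
from cell import *
import numpy as np, cv2
def cam(p):
    R=cv2.Rodrigues(np.array(p["rvec"],float))[0]; return R,np.array(p["tvec"],float).ravel()
def w(p,uv,d=None):
    u,v=uv; 
    if d is None: d=p["depth"][int(round(v)),int(round(u))]
    R,t=cam(p); c=np.array([(u-p["cx"])/p["fx"]*d,(v-p["cy"])/p["fy"]*d,d]); return R.T@(c-t)
def wz(p,uv,z):  # intersect ray with plane z
    R,t=cam(p); o=-R.T@t; r=R.T@np.array([(uv[0]-p["cx"])/p["fx"],(uv[1]-p["cy"])/p["fy"],1]); return o+r*(z-o[2])/r[2]
def cloud(p):
    v,u=np.mgrid[:400,:640]; d=p["depth"]; R,t=cam(p)
    c=np.stack([(u-p["cx"])/p["fx"]*d,(v-p["cy"])/p["fy"]*d,d],-1); return (c-t)@R
def proj(p,x): return cv2.projectPoints(np.array(x,float).reshape(-1,1,3),np.array(p["rvec"],float),np.array(p["tvec"],float),np.array([[p["fx"],0,p["cx"]],[0,p["fy"],p["cy"]],[0,0,1]],float),None)[0].reshape(-1,2)
E
python3 - <<'E'
from h import *
np.set_printoptions(precision=4,suppress=True)
for n in ["top","scene"]:
    p=capture(n); cv2.imwrite(f"pics/{n}0.png",p["img"]); R,t=cam(p); print(n,"cam at",-R.T@t)
    for o in ["plinth","bare_plate","plate_hole","stand_block","spindle","spindle_ball","foot_pad","tape_measure","spanner"]:
        for r in recognise(p,o)[:5]: print(o,round(r["conf"],2),np.round(r["uv"]),w(p,r["uv"]))
s=get_obs(); print(s["clock"],s["position"],s["tcp_rot"],s["force"])
E
```

```text
top cam at [ 0.3311 -0.0835  1.6076]
plinth 0.79 [307. 141.] [ 0.6421 -0.042   0.0029]
bare_plate 0.54 [343. 145.] [ 0.6179 -0.1545  0.0674]
bare_plate 0.53 [211. 212.] [0.4032 0.2475 0.0493]
plate_hole 0.82 [339. 144.] [ 0.6248 -0.1413  0.0606]
stand_block 0.87 [211. 212.] [0.4039 0.2469 0.0494]
spindle 0.58 [254. 216.] [0.3925 0.1102 0.0714]
spindle 0.38 [226. 212.] [0.401  0.1953 0.0825]
spindle_ball 0.5 [216. 235.] [0.3319 0.2255 0.055 ]
foot_pad 0.76 [407. 204.] [ 0.4442 -0.3614  0.0319]
tape_measure 0.66 [232. 186.] [0.4846 0.1821 0.0637]
spanner 0.48 [438. 193.] [ 0.4832 -0.4653  0.0054]
scene cam at [-0.0167  0.7105  0.5195]
plinth 0.92 [271. 237.] [0.4745 0.0869 0.0653]
bare_plate 0.75 [275. 187.] [ 0.6328 -0.1469  0.0632]
plate_hole 0.71 [277. 188.] [ 0.6229 -0.1409  0.0645]
stand_block 0.73 [276. 294.] [0.3782 0.2063 0.0315]
stand_block 0.47 [265. 274.] [0.4041 0.2018 0.065 ]
spindle 0.84 [294. 304.] [0.3142 0.2392 0.0549]
spindle 0.57 [268. 274.] [0.3992 0.201  0.0652]
spindle 0.56 [291. 261.] [0.3938 0.1302 0.0562]
spindle_ball 0.85 [291. 304.] [0.3205 0.241  0.055 ]
spindle_ball 0.7 [267. 272.] [0.3992 0.2021 0.0714]
spindle_ball 0.61 [296. 264.] [0.3838 0.1267 0.05  ]
foot_pad 0.45 [369. 188.] [ 0.4343 -0.3465  0.0266]
spanner 0.61 [368. 179.] [ 0.4867 -0.4555  0.0072]
1.0 [0.2112 0.5882 0.2226] [[-0.9411  0.338   0.    ]
 [ 0.338   0.9411  0.0001]
 [-0.      0.0001 -1.    ]] [ 0.3172 -0.1851 -0.021 ]
```

Run:
```python
import cv2,numpy as np
a=cv2.imread("pics/top0.png")[110:270,170:470]; b=cv2.imread("pics/scene0.png")[130:350,180:430]
cv2.imwrite("pics/c1.png",cv2.resize(a,(780,416),interpolation=2)); cv2.imwrite("pics/c2.png",cv2.resize(b,(680,598),interpolation=2))
```

```text
(no output)
```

View pics/c1.png

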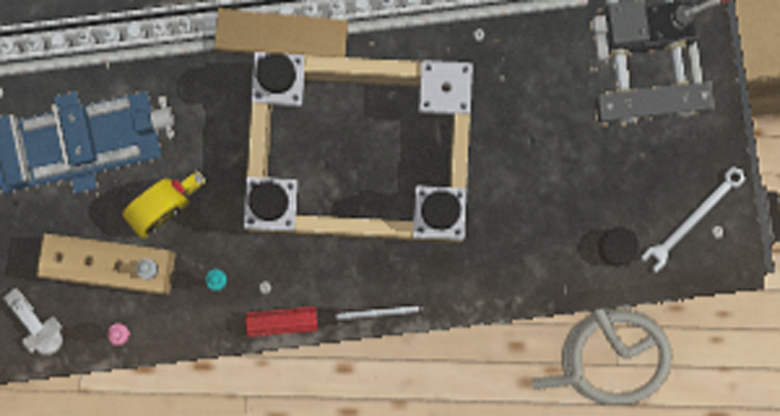

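View pics/c2.png

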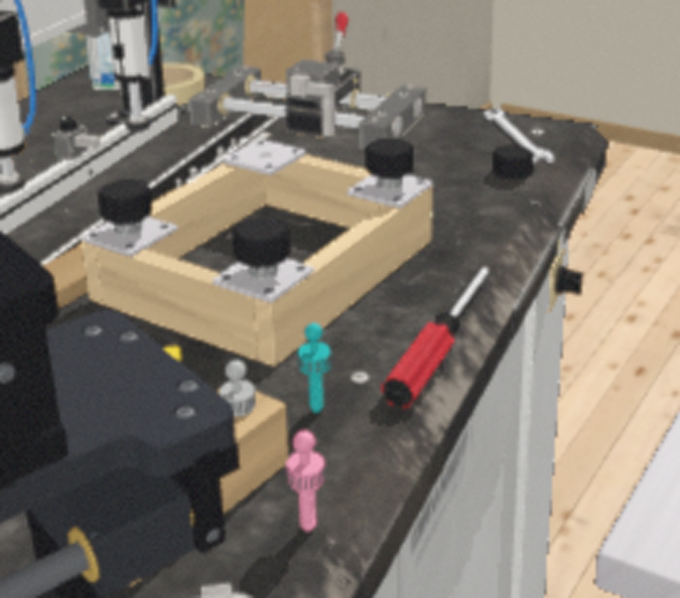

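The top view shows the steel spindle in the block's right hole (about 226,213), the bare plate at the upper right (342,144) and the loose pad at (407,204). The teal and pink spindles are look-alikes. Next I'll get the yaw of the block and plinth.

Run:
```python
from h import *
np.set_printoptions(precision=4,suppress=True)
p=capture("top"); C=cloud(p)
for n in ["stand_block","plinth","bare_plate","foot_pad","tape_measure","spindle"]:
    for r in trace(p,n)[:2]:
        m=r["pixels"]; P=C[m]; 
        if n=="stand_block": P=P[(P[:,2]>.04)&(P[:,2]<.057)]
        if n=="plinth": P=P[(P[:,2]>.05)]
        rc=cv2.minAreaRect(P[:,:2].astype(np.float32)); print(n,round(r["conf"],2),m.sum(),rc,np.percentile(P[:,2],[5,50,95]))
```

```text
stand_block 0.76 812 ((0.4077013432979584, 0.2524717152118683), (0.15169183909893036, 0.05018395930528641), 83.95098876953125) [0.0432 0.0492 0.0546]
plinth 0.64 1167 ((0.528753936290741, -0.06707671284675598), (0.3110544979572296, 0.24621394276618958), 43.104923248291016) [0.0532 0.0593 0.0657]
bare_plate 0.74 369 ((0.49789538979530334, -0.13395185768604279), (0.06263601034879684, 0.34289830923080444), 83.51605987548828) [0.0578 0.0648 0.0704]
bare_plate 0.5 69 ((0.36306774616241455, 0.0667070597410202), (0.30607369542121887, 0.025069700554013252), 73.2932357788086) [0.0479 0.0632 0.0871]
foot_pad 0.65 184 ((0.4437945783138275, -0.36382418870925903), (0.04528569430112839, 0.043342459946870804), 52.465240478515625) [0.0042 0.0246 0.0302]
tape_measure 0.81 392 ((0.4376748204231262, 0.062128946185112), (0.34768879413604736, 0.09676213562488556), 69.34408569335938) [0.0006 0.0542 0.0666]
spindle 0.57 45 ((0.36723554134368896, 0.020487457513809204), (0.21914106607437134, 0.020919693633913994), 76.27610778808594) [0.0479 0.0574 0.0777]
spindle 0.54 52 ((0.3256174921989441, 0.22797755897045135), (0.023621372878551483, 0.020541861653327942), 13.984310150146484) [0.047  0.0559 0.0789]
```

Call:
{"api": "servo_tool", "payload": {
  "plan": [
    {"dp": [0.2, -0.4, 0.1], "twist": [0, 0, -0.05], "claw": -1},
    {"dp": [0.4, -0.8, 0.1], "twist": [0, 0, -0.1], "claw": -1},
    {"dp": [0.6, -1, 0.1], "twist": [0, 0, -0.15], "claw": -1},
    {"dp": [0.8, -1, 0.1], "twist": [0, 0, -0.2], "claw": -1},
    {"dp": [0.8, -1, 0.1], "twist": [0, 0, -0.25], "claw": -1},
    {"dp": [0.8, -1, 0.1], "twist": [0, 0, -0.3], "claw": -1},
    {"dp": [0.8, -1, 0.1], "twist": [0, 0, -0.35], "claw": -1},
    {"dp": [0.8, -1, 0.1], "twist": [0, 0, -0.4], "claw": -1},
    {"dp": [0.8, -1, 0.1], "twist": [0, 0, -0.45], "claw": -1},
    {"dp": [0.8, -1, 0.1], "twist": [0, 0, -0.45], "claw": -1}
  ]
}}

```text
clock: 2.6
position: [0.3713, 0.3882, 0.2426]
tcp_rot: [[0.185, 0.983, 0.0], [0.983, -0.185, 0.0], [0.0, 0.0, -1.0]]
force: [0.3, -0.2, -0.4]
width: 0.0871
finger_force: 0.0
```

Call:
{"api": "servo_tool", "payload": {
  "plan": [
    {"dp": [0.04, -0.3, 0], "twist": [0, 0, 0.025]},
    {"dp": [0.08, -0.6, 0], "twist": [0, 0, 0.025]},
    {"dp": [0.12, -0.8, 0], "twist": [0, 0, 0.025]},
    {"dp": [0.16, -0.9, 0], "twist": [0, 0, 0.025]},
    {"dp": [0.16, -0.945, 0], "twist": [0, 0, 0.025]},
    {"dp": [0.16, -0.945, 0], "twist": [0, 0, 0.025]},
    {"dp": [0.16, -0.945, 0], "twist": [0, 0, 0.025]},
    {"dp": [0.16, -0.945, 0], "twist": [0, 0, 0.025]},
    {"dp": [0.16, -0.945, 0], "twist": [0, 0, 0.025]},
    {"dp": [0.16, -0.945, 0], "twist": [0, 0, 0.025]}
  ]
}}

```text
invalid input at $.plan[0]: expected keys dp, twist, claw
```

Run:
```python
from h import *
np.set_printoptions(precision=4,suppress=True)
p=capture("wrist"); cv2.imwrite("pics/w1.png",p["img"]); R,t=cam(p); print("cam",-R.T@t,R[2],p["fx"])
s=get_obs(); print(s["position"],s["tcp_rot"],s["joint_positions"])
C=cloud(p)
for n in ["spindle","spindle_ball","spindle_collar","stand_block"]:
    for r in trace(p,n)[:4]:
        m=r["pixels"];P=C[m]; print(n,round(r["conf"],2),m.sum(),np.round(r["uv"]),np.median(P,0),P[:,2].max())
```

```text
cam [0.3825 0.4536 0.4046] [-0.0479 -0.2475 -0.9677] 346.03693277945746
[0.3712 0.3882 0.2426] [[ 0.1839  0.9829  0.0001]
 [ 0.9829 -0.1839  0.0001]
 [ 0.0001  0.     -1.    ]] [34.3548 22.0426 93.3679  0.0017 64.5842 44.9539]
spindle 0.56 408 [307. 310.] [0.3227 0.2351 0.0534] 0.07170766654862522
spindle_ball 0.73 475 [304. 310.] [0.3225 0.2347 0.053 ] 0.33870147748049095
spindle_collar 0.7 441 [308. 311.] [0.3226 0.235  0.053 ] 0.07170766654862522
stand_block 0.76 3673 [371. 249.] [0.4063 0.297  0.0496] 0.4046141009556416
```

View pics/w1.png

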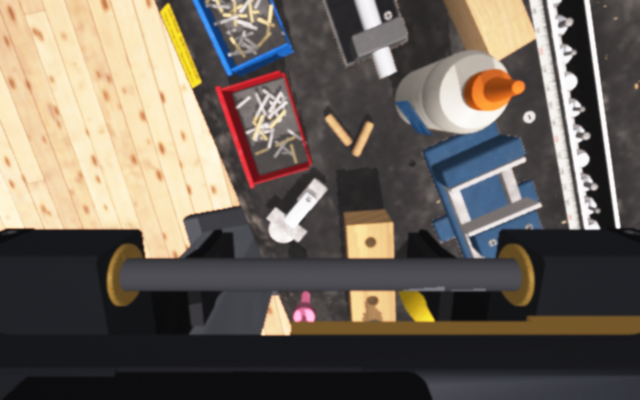

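The wrist view is blocked below row ~230 by the gripper. It shows the block at (370,250) and the pink look-alike at (305,312). The camera sees the +y side, so I'll move the tool past the spindle.

Call:
{"api": "servo_tool", "payload": {
  "plan": [
    {"dp": [0.04, -0.3, 0], "twist": [0, 0, 0.025], "claw": -1},
    {"dp": [0.08, -0.6, 0], "twist": [0, 0, 0.025], "claw": -1},
    {"dp": [0.12, -0.8, 0], "twist": [0, 0, 0.025], "claw": -1},
    {"dp": [0.16, -0.9, 0], "twist": [0, 0, 0.025], "claw": -1},
    {"dp": [0.16, -1, 0], "twist": [0, 0, 0.025], "claw": -1},
    {"dp": [0.16, -1, 0], "twist": [0, 0, 0.025], "claw": -1},
    {"dp": [0.16, -1, 0], "twist": [0, 0, 0.025], "claw": -1},
    {"dp": [0.16, -1, 0], "twist": [0, 0, 0.025], "claw": -1},
    {"dp": [0.16, -1, 0], "twist": [0, 0, 0.025], "claw": -1},
    {"dp": [0.16, -1, 0], "twist": [0, 0, 0.025], "claw": -1}
  ]
}}

```text
clock: 4.1
position: [0.4031, 0.1886, 0.2425]
tcp_rot: [[0.108, 0.994, -0.0], [0.994, -0.108, 0.0], [0.0, -0.0, -1.0]]
force: [-0.3, -0.3, -0.7]
width: 0.0867
finger_force: 0.0
```

Call:
{"api": "servo_tool", "payload": {
  "plan": [
    {"dp": [0, -0.3, 0], "twist": [0, 0, 0], "claw": -1},
    {"dp": [0, -0.5, 0], "twist": [0, 0, 0], "claw": -1},
    {"dp": [0, -0.5, 0], "twist": [0, 0, 0], "claw": -1},
    {"dp": [0, -0.5, 0], "twist": [0, 0, 0], "claw": -1},
    {"dp": [0, -0.5, 0], "twist": [0, 0, 0], "claw": -1},
    {"dp": [0, -0.5, 0], "twist": [0, 0, 0], "claw": -1},
    {"dp": [0, -0.5, 0], "twist": [0, 0, 0], "claw": -1},
    {"dp": [0, -0.5, 0], "twist": [0, 0, 0], "claw": -1},
    {"dp": [0, -0.5, 0], "twist": [0, 0, 0], "claw": -1},
    {"dp": [0, -0.5, 0], "twist": [0, 0, 0], "claw": -1}
  ]
}}

```text
clock: 5.35
position: [0.4032, 0.0882, 0.2425]
tcp_rot: [[0.109, 0.994, -0.0], [0.994, -0.109, 0.0], [0.0, -0.0, -1.0]]
force: [-0.2, -0.0, 0.3]
width: 0.0869
finger_force: 0.0
```

```bash
cat > look.py <<'E'
from h import *
import sys
np.set_printoptions(precision=4,suppress=True)
def look(names,pic,ctr=None):
    p=capture("wrist"); cv2.imwrite(pic,p["img"]); C=cloud(p); R,t=cam(p)
    s=get_obs(); print("cam",-R.T@t,"clk",s["clock"],"tcp",s["position"],"yaw",np.degrees(np.arctan2(s["tcp_rot"][1][1],s["tcp_rot"][0][1])))
    for n in names:
        for r in trace(p,n)[:3]:
            P=C[r["pixels"]]; print(n,round(r["conf"],2),len(P),np.round(r["uv"],1),np.median(P,0),"rect",cv2.minAreaRect(P[:,:2].astype(np.float32)))
    return p,C
E
python3 - <<'E'
from look import *
p,C=look(["spindle","spindle_ball","spindle_collar","stand_block"],"pics/w2.png")
np.savez("v1.npz",**{k:p[k] for k in["img","depth","fx","fy","cx","cy","rvec","tvec"]})
E
```

```text
cam [0.4093 0.1544 0.4045] clk 5.4 tcp [0.4032 0.0882 0.2426] yaw -6.260011716906783
spindle 0.96 704 [219.   36.5] [0.3242 0.2273 0.0542] rect ((0.3487909734249115, 0.20115011930465698), (0.02400381490588188, 0.1510380208492279), 43.301124572753906)
spindle 0.82 597 [305.6  63.1] [0.3988 0.1963 0.0643] rect ((0.4054865539073944, 0.1846942901611328), (0.02375097945332527, 0.05659690499305725), 29.183795928955078)
spindle 0.23 4000 [303.8  35.9] [0.4013 0.221  0.0498] rect ((0.399123877286911, 0.20476405322551727), (0.09775548428297043, 0.049769505858421326), 83.5476303100586)
spindle_ball 0.87 617 [307.6  67. ] [0.3989 0.1959 0.0642] rect ((0.40602803230285645, 0.18517184257507324), (0.025236232206225395, 0.05646880343556404), 30.188535690307617)
spindle_ball 0.65 669 [218.8  37.1] [0.3243 0.2272 0.0542] rect ((0.3548363447189331, 0.20636242628097534), (0.022703852504491806, 0.14882616698741913), 55.041934967041016)
spindle_ball 0.57 451 [303.2 151. ] [0.3891 0.1195 0.0544] rect ((0.39186495542526245, 0.13172641396522522), (0.05256885290145874, 0.022702056914567947), 75.79512023925781)
spindle_collar 0.77 571 [301.9  59.7] [0.399  0.1962 0.0644] rect ((0.40617799758911133, 0.18422454595565796), (0.0231770072132349, 0.05527308210730553), 28.765249252319336)
spindle_collar 0.73 465 [303.8 146. ] [0.389  0.1194 0.0543] rect ((0.39598533511161804, 0.1253521740436554), (0.05937657132744789, 0.023784779012203217), 43.530418395996094)
spindle_collar 0.73 636 [223.4  39.4] [0.3245 0.2271 0.0542] rect ((0.35296836495399475, 0.1971621811389923), (0.022776594385504723, 0.13960550725460052), 43.55442428588867)
stand_block 0.93 4173 [303.2  35.7] [0.4015 0.2204 0.0498] rect ((0.39743900299072266, 0.20500457286834717), (0.0982084646821022, 0.05755934491753578), 84.13536834716797)
```

View pics/w2.png

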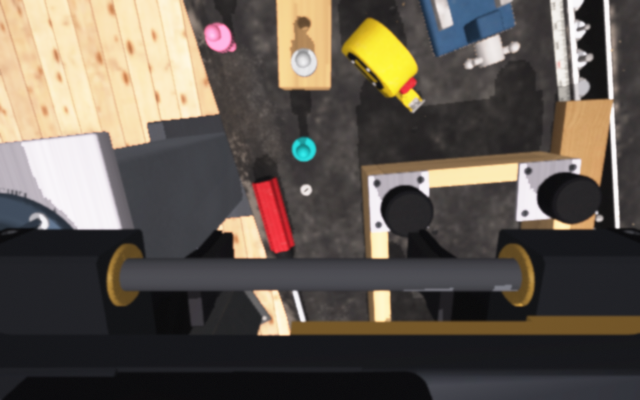

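The steel spindle shows at (304,62) in the block, the teal one at (304,149), the pink one at (219,37) and the tape at (382,58). Next: axis fit and clearances.

```bash
cat >> look.py <<'E'
def slab(C,c,r,z0,z1):
    P=C.reshape(-1,3); m=(np.hypot(P[:,0]-c[0],P[:,1]-c[1])<r)&(P[:,2]>z0)&(P[:,2]<z1); return P[m]
def circ(P):
    if len(P)<5: return None
    (x,y),r=cv2.minEnclosingCircle(P[:,:2].astype(np.float32)); return np.array([x,y,r,len(P),np.median(P[:,2])])
E
python3 - <<'E'
from look import *
p=dict(np.load("v1.npz")); C=cloud(p)
c=(.4,.197)
for a,b in [(.06,.068),(.070,.078),(.078,.084),(.084,.092)]: print(a,b,circ(slab(C,c,.025,a,b)))
P=slab(C,c,.12,.03,.07); P=P[(P[:,0]>c[0]+.03)]
Q=P[abs(P[:,1]-.197)<.016]; print("tape min x in finger strip",Q[:,0].min() if len(Q) else None, np.median(Q[:,2]) if len(Q) else 0)
B=slab(C,(.401,.221),.07,.046,.053); print("block",cv2.minAreaRect(B[:,:2].astype(np.float32)),np.percentile(B,[1,99],0))
# 2nd view: top
p=capture("top");C=cloud(p)
for a,b in [(.058,.07),(.075,.09)]: print("top",circ(slab(C,c,.025,a,b)))
print("teal",circ(slab(C,(.389,.119),.03,.03,.1)))
E
```

```text
0.06 0.068 [  0.3985   0.198    0.0121 356.       0.0638]
0.07 0.078 None
0.078 0.084 [ 0.3981  0.1968  0.0068 75.      0.0825]
0.084 0.092 [  0.3984   0.1982   0.0061 137.       0.0857]
tape min x in finger strip 0.4382901808808482 0.06241012716609212
block ((0.39842456579208374, 0.21574243903160095), (0.07599971443414688, 0.13564713299274445), 83.29890441894531) [[0.3731 0.1775 0.0473]
 [0.4606 0.2534 0.0523]]
top None
top None
teal None
```

Call:
{"api": "servo_tool", "payload": {
  "plan": [
    {"dp": [0, 0.1, 0], "twist": [0, 0, -0.055], "claw": -0.3},
    {"dp": [0, 0.2, 0], "twist": [0, 0, -0.11], "claw": -0.3},
    {"dp": [0, 0.3, 0], "twist": [0, 0, -0.165], "claw": -0.3},
    {"dp": [-0.01, 0.4, 0], "twist": [0, 0, -0.22], "claw": -0.3},
    {"dp": [-0.02, 0.5, 0], "twist": [0, 0, -0.275], "claw": -0.3},
    {"dp": [-0.023, 0.549, 0], "twist": [0, 0, -0.33], "claw": -0.3},
    {"dp": [-0.023, 0.549, 0], "twist": [0, 0, -0.385], "claw": -0.3},
    {"dp": [-0.023, 0.549, 0], "twist": [0, 0, -0.44], "claw": -0.3},
    {"dp": [-0.023, 0.549, 0], "twist": [0, 0, -0.495], "claw": -0.3},
    {"dp": [-0.023, 0.549, 0], "twist": [0, 0, -0.5], "claw": -0.3}
  ]
}}

```text
clock: 6.9
position: [0.3986, 0.198, 0.2425]
tcp_rot: [[0.994, -0.108, -0.0], [-0.108, -0.994, -0.0], [-0.0, 0.0, -1.0]]
force: [0.1, 0.2, -0.0]
width: 0.0565
finger_force: 0.0
```

Call:
{"api": "servo_tool", "payload": {
  "plan": [
    {"dp": [0, 0, -0.2], "twist": [0, 0, 0], "claw": -0.3},
    {"dp": [0, 0, -0.4], "twist": [0, 0, 0], "claw": -0.3},
    {"dp": [0, 0, -0.5], "twist": [0, 0, 0], "claw": -0.3},
    {"dp": [0, 0, -0.6], "twist": [0, 0, 0], "claw": -0.3},
    {"dp": [0, 0, -0.6], "twist": [0, 0, 0], "claw": -0.3},
    {"dp": [0, 0, -0.6], "twist": [0, 0, 0], "claw": -0.3},
    {"dp": [0, 0, -0.6], "twist": [0, 0, 0], "claw": -0.3},
    {"dp": [0, 0, -0.6], "twist": [0, 0, 0], "claw": -0.3},
    {"dp": [0, 0, -0.6], "twist": [0, 0, 0], "claw": -0.3},
    {"dp": [0, 0, -0.6], "twist": [0, 0, 0], "claw": -0.3}
  ]
}}

```text
clock: 8.15
position: [0.3987, 0.198, 0.1227]
tcp_rot: [[0.994, -0.109, 0.0], [-0.109, -0.994, 0.0], [0.0, -0.0, -1.0]]
force: [0.1, 0.0, -0.2]
width: 0.0568
finger_force: 0.0
```

Call:
{"api": "servo_tool", "payload": {
  "plan": [
    {"dp": [0, 0, -0.15], "twist": [0, 0, 0], "claw": -0.3},
    {"dp": [0, 0, -0.25], "twist": [0, 0, 0], "claw": -0.3},
    {"dp": [0, 0, -0.32], "twist": [0, 0, 0], "claw": -0.3},
    {"dp": [0, 0, -0.345], "twist": [0, 0, 0], "claw": -0.3},
    {"dp": [0, 0, -0.345], "twist": [0, 0, 0], "claw": -0.3},
    {"dp": [0, 0, -0.345], "twist": [0, 0, 0], "claw": 0.2},
    {"dp": [0, 0, -0.345], "twist": [0, 0, 0], "claw": 0.6},
    {"dp": [0, 0, -0.345], "twist": [0, 0, 0], "claw": 1},
    {"dp": [0, 0, -0.345], "twist": [0, 0, 0], "claw": 1},
    {"dp": [0, 0, -0.345], "twist": [0, 0, 0], "claw": 1}
  ],
  "squeeze": 30
}}

```text
clock: 9.4
position: [0.3993, 0.199, 0.054]
tcp_rot: [[0.994, -0.11, 0.002], [-0.11, -0.994, 0.002], [0.002, -0.002, -1.0]]
force: [-0.4, 4.7, 2.9]
width: 0.0228
finger_force: 30.0
```

Call:
{"api": "servo_tool", "payload": {
  "plan": [
    {"dp": [0, 0, 0], "twist": [0, 0, 0], "claw": 1},
    {"dp": [0, 0, 0], "twist": [0, 0, 0], "claw": 1},
    {"dp": [0, 0, 0.05], "twist": [0, 0, 0], "claw": 1},
    {"dp": [0, 0, 0.1], "twist": [0, 0, 0], "claw": 1},
    {"dp": [0, 0, 0.2], "twist": [0, 0, 0], "claw": 1},
    {"dp": [0, 0, 0.3], "twist": [0, 0, 0], "claw": 1},
    {"dp": [0, 0, 0.5], "twist": [0, 0, 0], "claw": 1},
    {"dp": [0, 0, 0.7], "twist": [0, 0, 0], "claw": 1},
    {"dp": [0, 0, 0.9], "twist": [0, 0, 0], "claw": 1},
    {"dp": [0, 0, 0.9], "twist": [0, 0, 0], "claw": 1}
  ],
  "squeeze": 30
}}

```text
clock: 10.65
position: [0.4002, 0.198, 0.2365]
tcp_rot: [[0.994, -0.109, 0.007], [-0.109, -0.994, 0.001], [0.007, -0.001, -1.0]]
force: [-0.9, 0.4, -0.9]
width: 0.0228
finger_force: 30.0
```

Call:
{"api": "servo_tool", "payload": {
  "plan": [
    {"dp": [0.1, -0.25, 0], "twist": [0, 0, 0], "claw": 1},
    {"dp": [0.2, -0.5, 0], "twist": [0, 0, 0], "claw": 1},
    {"dp": [0.3, -0.75, 0], "twist": [0, 0, 0], "claw": 1},
    {"dp": [0.4, -1, 0], "twist": [0, 0, 0], "claw": 1},
    {"dp": [0.5, -1, 0], "twist": [0, 0, 0], "claw": 1},
    {"dp": [0.6, -1, 0], "twist": [0, 0, 0], "claw": 1},
    {"dp": [0.7, -1, 0], "twist": [0, 0, 0], "claw": 1},
    {"dp": [0.7, -1, 0], "twist": [0, 0, 0], "claw": 1},
    {"dp": [0.7, -1, 0], "twist": [0, 0, 0], "claw": 1},
    {"dp": [0.7, -1, 0], "twist": [0, 0, 0], "claw": 1}
  ]
}}

```text
clock: 11.9
position: [0.5373, -0.0018, 0.2332]
tcp_rot: [[0.994, -0.109, -0.002], [-0.109, -0.994, 0.0], [-0.002, 0.0, -1.0]]
force: [-0.3, -0.9, -0.1]
width: 0.023
finger_force: 30.0
```

Call:
{"api": "servo_tool", "payload": {
  "plan": [
    {"dp": [0, -0.2, 0], "twist": [0, 0, 0], "claw": 1},
    {"dp": [0, -0.4, 0], "twist": [0, 0, 0], "claw": 1},
    {"dp": [0, -0.6, 0], "twist": [0, 0, 0], "claw": 1},
    {"dp": [0, -0.7, 0], "twist": [0, 0, 0], "claw": 1},
    {"dp": [0, -0.7, 0], "twist": [0, 0, 0], "claw": 1},
    {"dp": [0, -0.7, 0], "twist": [0, 0, 0], "claw": 1},
    {"dp": [0, -0.7, 0], "twist": [0, 0, 0], "claw": 1},
    {"dp": [0, -0.7, 0], "twist": [0, 0, 0], "claw": 1},
    {"dp": [0, -0.7, 0], "twist": [0, 0, 0], "claw": 1},
    {"dp": [0, -0.7, 0], "twist": [0, 0, 0], "claw": 1}
  ]
}}

```text
clock: 13.15
position: [0.5387, -0.1418, 0.2336]
tcp_rot: [[0.994, -0.109, 0.0], [-0.109, -0.994, -0.0], [0.0, 0.0, -1.0]]
force: [0.4, -0.2, -0.4]
width: 0.0228
finger_force: 30.0
```

```bash
cat >> look.py <<'E'
def save(p,f): np.savez(f,**{k:p[k] for k in["img","depth","fx","fy","cx","cy","rvec","tvec"]})
E
python3 - <<'E'
from look import *
p,C=look(["bare_plate"],"pics/w3.png"); save(p,"v2.npz")
for r in recognise(p,"plate_hole"): print(r, wz(p,r["uv"],.065))
q=capture("scene"); save(q,"s2.npz")
for r in recognise(q,"plate_hole"): print(r, wz(q,r["uv"],.065))
for n in ["spindle","spindle_ball"]:
  for r in recognise(q,n): print(n,r,w(q,r["uv"]))
a=q["img"][60:260,180:420]; cv2.imwrite("pics/c3.png",np.hstack([cv2.resize(a,(480,400)),p["img"][:400,160:480]]))
E
```

```text
cam [ 0.6054 -0.1511  0.3955] clk 13.2 tcp [ 0.5386 -0.1419  0.2335] yaw -96.24395569168219
bare_plate 0.72 4385 [313.6  85. ] [ 0.6241 -0.15    0.0648] rect ((0.6272960305213928, -0.15107311308383942), (0.07323059439659119, 0.0663038119673729), 2.4218688011169434)
{'uv': [322.0, 87.5], 'conf': 0.74} [ 0.6239 -0.1549  0.065 ]
{'uv': [276.6, 185.1], 'conf': 0.58} [ 0.6359 -0.1591  0.065 ]
spindle {'uv': [294.4, 261.5], 'conf': 0.75} [-0.0167  0.7105  0.5195]
spindle {'uv': [293.5, 305.7], 'conf': 0.7} [0.3164 0.2384 0.0504]
spindle {'uv': [299.8, 136.7], 'conf': 0.67} [ 0.5363 -0.1341  0.2256]
spindle_ball {'uv': [295.0, 261.4], 'conf': 0.64} [0.3864 0.1269 0.0548]
spindle_ball {'uv': [300.9, 141.3], 'conf': 0.6} [ 0.5373 -0.1399  0.212 ]
spindle_ball {'uv': [290.4, 304.1], 'conf': 0.57} [0.3201 0.2422 0.0551]
```

View pics/c3.png

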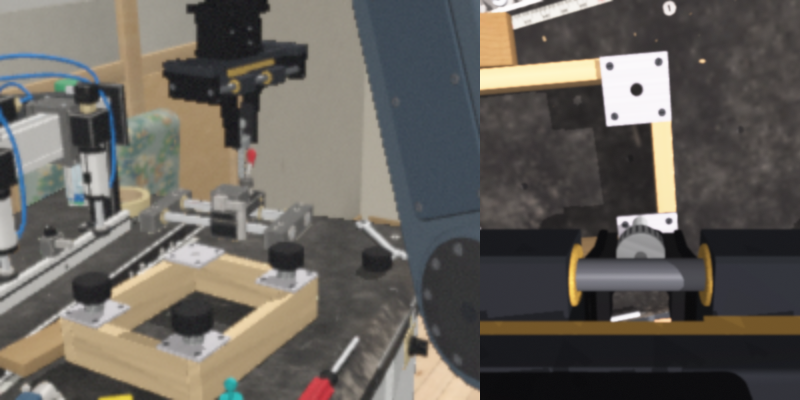

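The held spindle hangs straight (scene crop about 245,165). The bare plate's hole is at wrist pixel (317,89). Now I refine both.

```bash
cat >> look.py <<'E'
def hole(p,g,z=.065):
    g=proj(p,[g[0],g[1],z])[0]; x,y=np.round(g).astype(int); r=14
    I=cv2.cvtColor(p["img"],6)[y-r:y+r+1,x-r:x+r+1].astype(float); m=(I<110).astype(np.uint8)
    n,l,s,c=cv2.connectedComponentsWithStats(m); out=[]
    for i in range(1,n):
        if s[i,4]>30: out.append((s[i,4],c[i]+[x-r,y-r],wz(p,c[i]+[x-r,y-r],z)))
    return out
E
python3 - <<'E'
from look import *
p=dict(np.load("v2.npz"));C=cloud(p)
print(hole(p,(.624,-.152)))
P=slab(C,(.624,-.152),.055,.061,.069); print(cv2.minAreaRect(P[:,:2].astype(np.float32)),np.median(P[:,2]))
q=dict(np.load("s2.npz")); print("scene",hole(q,(.624,-.152)))
tc=(.5386,-.1419)
for a,b in [(.19,.21),(.21,.222),(.222,.235),(.235,.25),(.25,.27)]:
    P=slab(C,tc,.02,a,b); print(a,b,circ(P), P.mean(0) if len(P) else 0)
E
```

```text
[(np.int32(104), array([316.0865,  89.2212]), array([ 0.623 , -0.1494,  0.065 ]))]
((0.6121781468391418, -0.1401197910308838), (0.07811693847179413, 0.08215013891458511), 88.2801513671875) 0.0648226765640928
scene [(np.int32(63), array([270.5079, 176.4444]), array([ 0.6905, -0.2044,  0.065 ])), (np.int32(145), array([286.8621, 177.8897]), array([ 0.6412, -0.2182,  0.065 ]))]
0.19 0.21 [  0.5379  -0.1436   0.0051 118.       0.1999] [ 0.5414 -0.1439  0.2001]
0.21 0.222 None 0
0.222 0.235 [  0.5474  -0.1432   0.0179 158.       0.2335] [ 0.5476 -0.144   0.2332]
0.235 0.25 [   0.5473   -0.1432    0.018  1574.        0.2433] [ 0.5447 -0.1435  0.2427]
0.25 0.27 [  0.5409  -0.1422   0.0191 490.       0.2576] [ 0.5468 -0.1401  0.2574]
```

Run:
```python
from look import *
from scipy.optimize import least_squares
p=dict(np.load("v2.npz"));C=cloud(p)
for a,b,R in [(.195,.205,.005),(.205,.225,.005),(.232,.237,.012),(.237,.243,.012),(.251,.257,None),(.254,.27,.007)]:
    P=slab(C,(.5386,-.1435),.0145,a,b); P=P[abs(P[:,1]+.1435)<.010]
    if len(P)<8 or R is None: print(a,b,len(P)); continue
    f=least_squares(lambda c:np.hypot(P[:,0]-c[0],P[:,1]-c[1])-R,(.537,-.143),loss="soft_l1",f_scale=.0005); print(a,b,len(P),f.x,f.cost,P.min(0),P.max(0))
```

```text
0.195 0.205 81 [ 0.5373 -0.1435] 1.4898819896830149e-06 [ 0.5372 -0.1484  0.195 ] [ 0.5429 -0.1389  0.205 ]
0.205 0.225 19 [ 0.5374 -0.1436] 3.3133864939109515e-07 [ 0.5411 -0.1469  0.2054] [ 0.5425 -0.1405  0.209 ]
0.232 0.237 125 [ 0.5378 -0.1438] 2.83492683964339e-06 [ 0.5444 -0.1534  0.232 ] [ 0.5501 -0.1339  0.237 ]
0.237 0.243 339 [ 0.5373 -0.1434] 0.00027195652214528275 [ 0.5365 -0.1535  0.237 ] [ 0.5505 -0.1335  0.243 ]
0.251 0.257 3
0.254 0.27 14 [ 0.5378 -0.1432] 6.69395990004227e-07 [ 0.5434 -0.1469  0.2555] [ 0.5451 -0.1427  0.26  ]
```

Call:
{"api": "servo_tool", "payload": {
  "plan": [
    {"dp": [0, 0, -0.1], "twist": [0, 0, 0], "claw": 1},
    {"dp": [0, 0, -0.2], "twist": [0, 0, 0], "claw": 1},
    {"dp": [0.1, -0.03, -0.25], "twist": [0, 0, 0], "claw": 1},
    {"dp": [0.15, -0.03, -0.25], "twist": [0, 0, 0], "claw": 1},
    {"dp": [0.15, -0.03, -0.25], "twist": [0, 0, 0], "claw": 1},
    {"dp": [0.15, -0.03, -0.25], "twist": [0, 0, 0], "claw": 1},
    {"dp": [0.15, -0.03, -0.25], "twist": [0, 0, 0], "claw": 1},
    {"dp": [0.15, -0.03, -0.25], "twist": [0, 0, 0], "claw": 1},
    {"dp": [0.15, -0.03, -0.25], "twist": [0, 0, 0], "claw": 1},
    {"dp": [0.15, -0.03, -0.25], "twist": [0, 0, 0], "claw": 1}
  ]
}}

```text
clock: 14.75
position: [0.5686, -0.148, 0.1836]
tcp_rot: [[0.994, -0.109, 0.0], [-0.109, -0.994, -0.0], [0.0, 0.0, -1.0]]
force: [-1.3, 0.6, -0.5]
width: 0.0229
finger_force: 30.0
```

Run:
```python
from look import *
p,C=look([],"pics/w4.png"); save(p,"v3.npz")
print(hole(p,(.623,-.1494)))
for r in recognise(p,"plate_hole"): print(r, wz(p,r["uv"],.065))
```

```text
cam [ 0.6353 -0.1574  0.3456] clk 14.8 tcp [ 0.5686 -0.148   0.1836] yaw -96.2579189587926
[(np.int32(139), array([311.8058, 125.4029]), array([ 0.6234, -0.1495,  0.065 ]))]
{'uv': [315.0, 119.6], 'conf': 0.81} [ 0.6276 -0.1525  0.065 ]
```

Call:
{"api": "servo_tool", "payload": {
  "plan": [
    {"dp": [0.1, 0, 0], "twist": [0, 0, 0], "claw": 1},
    {"dp": [0.2, 0, 0], "twist": [0, 0, 0], "claw": 1},
    {"dp": [0.279, 0.001, -0.1], "twist": [0, 0, 0], "claw": 1},
    {"dp": [0.279, 0.001, -0.2], "twist": [0, 0, 0], "claw": 1},
    {"dp": [0.279, 0.001, -0.26], "twist": [0, 0, 0], "claw": 1},
    {"dp": [0.279, 0.001, -0.29], "twist": [0, 0, 0], "claw": 1},
    {"dp": [0.279, 0.001, -0.32], "twist": [0, 0, 0], "claw": 1},
    {"dp": [0.279, 0.001, -0.35], "twist": [0, 0, 0], "claw": 1},
    {"dp": [0.279, 0.001, -0.37], "twist": [0, 0, 0], "claw": 1},
    {"dp": [0.279, 0.001, -0.37], "twist": [0, 0, 0], "claw": 1}
  ]
}}

```text
clock: 16.1
position: [0.6242, -0.1477, 0.1093]
tcp_rot: [[0.994, -0.109, -0.0], [-0.109, -0.994, 0.0], [-0.0, -0.0, -1.0]]
force: [0.2, 0.8, -1.2]
width: 0.0229
finger_force: 30.0
```

Call:
{"api": "servo_tool", "payload": {
  "plan": [
    {"dp": [0, 0, -0.03], "twist": [0, 0, 0], "claw": 1},
    {"dp": [0, 0, -0.06], "twist": [0, 0, 0], "claw": 1},
    {"dp": [0, 0, -0.09], "twist": [0, 0, 0], "claw": 1},
    {"dp": [0, 0, -0.12], "twist": [0, 0, 0], "claw": 1},
    {"dp": [0, 0, -0.15], "twist": [0, 0, 0], "claw": 1},
    {"dp": [0, 0, -0.17], "twist": [0, 0, 0], "claw": 1},
    {"dp": [0, 0, -0.18], "twist": [0, 0, 0], "claw": 1},
    {"dp": [0, 0, -0.19], "twist": [0, 0, 0], "claw": 1},
    {"dp": [0, 0, -0.2], "twist": [0, 0, 0], "claw": 1},
    {"dp": [0, 0, -0.2], "twist": [0, 0, 0], "claw": 1}
  ]
}}

```text
clock: 17.35
position: [0.6243, -0.1478, 0.0695]
tcp_rot: [[0.994, -0.109, -0.0], [-0.109, -0.994, 0.0], [-0.0, -0.0, -1.0]]
force: [-0.6, -0.3, -0.2]
width: 0.0228
finger_force: 30.0
```

Call:
{"api": "servo_tool", "payload": {
  "plan": [
    {"dp": [0, 0, 0], "twist": [0, 0, 0], "claw": 0.3},
    {"dp": [0, 0, 0], "twist": [0, 0, 0], "claw": 0},
    {"dp": [0, 0, 0], "twist": [0, 0, 0], "claw": -0.3},
    {"dp": [0, 0, 0], "twist": [0, 0, 0], "claw": -0.3},
    {"dp": [0, 0, 0.15], "twist": [0, 0, 0], "claw": -0.3},
    {"dp": [0, 0, 0.35], "twist": [0, 0, 0], "claw": -0.3},
    {"dp": [0, 0, 0.6], "twist": [0, 0, 0], "claw": -0.3},
    {"dp": [-0.2, 0, 0.7], "twist": [0, 0, 0], "claw": -1},
    {"dp": [-0.4, 0, 0.7], "twist": [0, 0, 0], "claw": -1},
    {"dp": [-0.4, 0, 0.7], "twist": [0, 0, 0], "claw": -1}
  ]
}}

```text
clock: 18.6
position: [0.5413, -0.147, 0.2099]
tcp_rot: [[0.994, -0.11, -0.003], [-0.11, -0.994, 0.001], [-0.003, -0.001, -1.0]]
force: [0.6, 0.4, -0.2]
width: 0.0788
finger_force: 0.0
```

Run:
```python
from look import *
from scipy.optimize import least_squares
p,C=look(["spindle"],"pics/w5.png"); save(p,"v4.npz")
for a,b,R in [(.066,.077,.012),(.077,.082,.012),(.089,.105,.007)]:
    P=slab(C,(.624,-.149),.016,a,b)
    if len(P)<8: print(len(P)); continue
    f=least_squares(lambda c:np.hypot(P[:,0]-c[0],P[:,1]-c[1])-R,(.623,-.15)); print(a,b,len(P),circ(P),f.x,P.max(0))
```

```text
cam [ 0.6085 -0.1566  0.3716] clk 18.65 tcp [ 0.5436 -0.1477  0.21  ] yaw -96.30172857592027
spindle 0.74 743 [311.5  93.9] [ 0.6225 -0.1507  0.0793] rect ((0.6241084933280945, -0.14994923770427704), (0.02494518831372261, 0.02503507025539875), 65.74115753173828)
0.066 0.077 35 [ 0.624  -0.149   0.0159 35.      0.0663] [ 0.6235 -0.1487] [ 0.6389 -0.1337  0.0769]
0.077 0.082 439 [  0.6232  -0.1501   0.0121 439.       0.0787] [ 0.6241 -0.1496] [ 0.6349 -0.1382  0.0814]
0.089 0.105 274 [  0.6231  -0.1499   0.0069 274.       0.0997] [ 0.6261 -0.1488] [ 0.6299 -0.1433  0.1029]
```

View pics/w5.png

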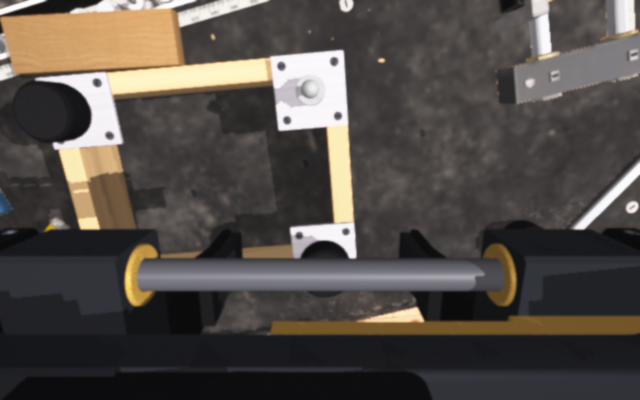

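The wrist view shows the spindle seated on the bare plate at (311,90). Collar top is at 79 mm and ball top at 103 mm, and it stands upright. On to the pad.

Call:
{"api": "servo_tool", "payload": {
  "plan": [
    {"dp": [-0.2, -0.25, 0], "twist": [0, 0, 0], "claw": -0.4},
    {"dp": [-0.4, -0.5, 0], "twist": [0, 0, 0], "claw": -0.4},
    {"dp": [-0.6, -0.75, 0], "twist": [0, 0, 0], "claw": -0.4},
    {"dp": [-0.8, -1, 0], "twist": [0, 0, 0], "claw": -0.4},
    {"dp": [-0.85, -1, 0], "twist": [0, 0, 0], "claw": -0.4},
    {"dp": [-0.85, -1, 0], "twist": [0, 0, 0], "claw": -0.4},
    {"dp": [-0.85, -1, 0], "twist": [0, 0, 0], "claw": -0.4},
    {"dp": [-0.85, -1, 0], "twist": [0, 0, 0], "claw": -0.4},
    {"dp": [-0.85, -1, 0], "twist": [0, 0, 0], "claw": -0.4},
    {"dp": [-0.85, -1, 0], "twist": [0, 0, 0], "claw": -0.4}
  ]
}}

```text
clock: 19.95
position: [0.3749, -0.3473, 0.2096]
tcp_rot: [[0.994, -0.108, 0.0], [-0.108, -0.994, -0.0], [0.0, 0.0, -1.0]]
force: [0.5, -0.0, -0.2]
width: 0.0607
finger_force: 0.0
```

Run:
```python
from look import *
p,C=look(["foot_pad","spanner"],"pics/w6.png"); save(p,"v5.npz")
P=slab(C,(.444,-.362),.035,.02,.035); print(circ(P)); S=slab(C,(.444,-.362),.08,.004,.012); d=np.hypot(*(S[:,:2]-[.444,-.362]).T); S=S[d>.03]; 
if len(S): d=np.hypot(*(S[:,:2]-[.444,-.362]).T); print("nearest",S[d.argmin()],d.min(),len(S))
```

```text
cam [ 0.4416 -0.3566  0.3716] clk 20.0 tcp [ 0.3747 -0.3475  0.2096] yaw -96.2103378569025
foot_pad 0.64 1752 [331.6 106.6] [ 0.441  -0.3654  0.0256] rect ((0.44037553668022156, -0.3654868006706238), (0.043541695922613144, 0.045300573110580444), 37.80405044555664)
foot_pad 0.58 2028 [409.   70.5] [ 0.4697 -0.451   0.0059] rect ((0.4654073715209961, -0.44746679067611694), (0.05377884954214096, 0.17989596724510193), 31.314159393310547)
spanner 0.77 1933 [412.7  64.5] [ 0.4732 -0.4538  0.006 ] rect ((0.46528393030166626, -0.4474570155143738), (0.05334801599383354, 0.1799394190311432), 31.112937927246094)
[   0.4408   -0.3655    0.023  1782.        0.0255]
nearest [ 0.4293 -0.3954  0.0072] 0.036535611338016326 711
```

View pics/w6.png

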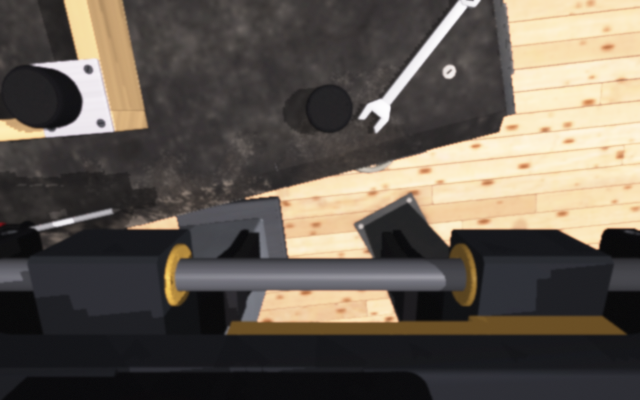

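The pad is at (331,107) with the spanner's jaw just right of it at (375,110). I'll turn the fingers so that they close perpendicular to that direction.

Call:
{"api": "servo_tool", "payload": {
  "plan": [
    {"dp": [0.1, -0.03, 0], "twist": [0, 0, 0.055], "claw": -0.4},
    {"dp": [0.2, -0.05, 0], "twist": [0, 0, 0.11], "claw": -0.4},
    {"dp": [0.3, -0.08, 0], "twist": [0, 0, 0.165], "claw": -0.4},
    {"dp": [0.336, -0.082, -0.1], "twist": [0, 0, 0.22], "claw": -0.4},
    {"dp": [0.336, -0.082, -0.2], "twist": [0, 0, 0.275], "claw": -0.4},
    {"dp": [0.336, -0.082, -0.3], "twist": [0, 0, 0.33], "claw": -0.4},
    {"dp": [0.336, -0.082, -0.4], "twist": [0, 0, 0.385], "claw": -0.4},
    {"dp": [0.336, -0.082, -0.5], "twist": [0, 0, 0.417], "claw": -0.4},
    {"dp": [0.336, -0.082, -0.6], "twist": [0, 0, 0.417], "claw": -0.4},
    {"dp": [0.336, -0.082, -0.6], "twist": [0, 0, 0.417], "claw": -0.4}
  ]
}}

```text
clock: 21.35
position: [0.4407, -0.3634, 0.0881]
tcp_rot: [[0.362, 0.932, -0.002], [0.932, -0.362, 0.003], [0.002, -0.003, -1.0]]
force: [0.7, 1.3, -0.2]
width: 0.0605
finger_force: 0.0
```

Call:
{"api": "servo_tool", "payload": {
  "plan": [
    {"dp": [0, 0, -0.15], "twist": [0, 0, 0], "claw": -0.4},
    {"dp": [0, 0, -0.25], "twist": [0, 0, 0], "claw": -0.4},
    {"dp": [0, 0, -0.33], "twist": [0, 0, 0], "claw": -0.4},
    {"dp": [0, 0, -0.37], "twist": [0, 0, 0], "claw": -0.4},
    {"dp": [0, 0, -0.395], "twist": [0, 0, 0], "claw": -0.4},
    {"dp": [0, 0, -0.395], "twist": [0, 0, 0], "claw": -0.3},
    {"dp": [0, 0, -0.395], "twist": [0, 0, 0], "claw": -0.1},
    {"dp": [0, 0, -0.395], "twist": [0, 0, 0], "claw": 0.2},
    {"dp": [0, 0, -0.395], "twist": [0, 0, 0], "claw": 0.6},
    {"dp": [0, 0, -0.395], "twist": [0, 0, 0], "claw": 1}
  ],
  "squeeze": 45
}}

```text
clock: 22.6
position: [0.4419, -0.3644, 0.011]
tcp_rot: [[0.361, 0.932, 0.001], [0.932, -0.361, -0.001], [-0.0, 0.001, -1.0]]
force: [0.4, -0.2, 3.0]
width: 0.0442
finger_force: 45.0
```

Call:
{"api": "servo_tool", "payload": {
  "plan": [
    {"dp": [0, 0, 0.05], "twist": [0, 0, 0], "claw": 1},
    {"dp": [0, 0, 0.15], "twist": [0, 0, 0], "claw": 1},
    {"dp": [0, 0, 0.35], "twist": [0, 0, 0], "claw": 1},
    {"dp": [0, 0, 0.6], "twist": [0, 0, 0], "claw": 1},
    {"dp": [0, 0.1, 0.85], "twist": [0, 0, 0], "claw": 1},
    {"dp": [0.2, 0.3, 0.9], "twist": [0, 0, 0], "claw": 1},
    {"dp": [0.4, 0.5, 0.9], "twist": [0, 0, 0], "claw": 1},
    {"dp": [0.6, 0.6, 0.9], "twist": [0, 0, 0], "claw": 1},
    {"dp": [0.75, 0.6, 0.9], "twist": [0, 0, 0], "claw": 1},
    {"dp": [0.75, 0.6, 0.9], "twist": [0, 0, 0], "claw": 1}
  ],
  "squeeze": 50
}}

```text
clock: 23.85
position: [0.5932, -0.2436, 0.1907]
tcp_rot: [[0.359, 0.933, 0.001], [0.933, -0.359, -0.001], [-0.0, 0.001, -1.0]]
force: [-0.8, -0.4, -1.1]
width: 0.0446
finger_force: 50.0
```

Run:
```python
from look import *
from scipy.optimize import least_squares
p,C=look(["spindle"],"pics/w7.png"); save(p,"v6.npz")
s=get_obs(); T=np.array(s["position"]); tx=np.array(s["tcp_rot"])[:,0]; ty=np.array(s["tcp_rot"])[:,1]
print(s["width"],s["force"])
for a,b in [(-.012,-.006),(-.006,0),(0,.006)]:
    P=slab(C,T[:2],.027,T[2]+a,T[2]+b); d=P-T; P=P[abs(d@ty)<.018]
    if len(P)<8: print(len(P)); continue
    f=least_squares(lambda c:np.hypot(P[:,0]-c[0],P[:,1]-c[1])-.023,T[:2],loss="soft_l1",f_scale=.0005); o=np.r_[f.x-T[:2],0]
    print(a,b,len(P),o,"tx,ty",o@tx,o@ty,(P[:,2]-T[2]).min(),f.cost)
# spindle ball/collar
for a,b in [(.077,.082),(.09,.105)]: print(circ(slab(C,(.624,-.149),.016,a,b)))
P=slab(C,T[:2],.03,T[2]-.03,T[2]); print("lowest",np.percentile(P[:,2]-T[2],[1,5]),len(P))
cv2.imwrite("pics/c7.png",p["img"][100:400,160:480])
```

```text
cam [ 0.6163 -0.1814  0.3526] clk 23.9 tcp [ 0.5914 -0.2436  0.1903] yaw -21.11613713222339
spindle 0.67 871 [313.   68.2] [ 0.6233 -0.1519  0.0794] rect ((0.6248993277549744, -0.15910948812961578), (0.022970259189605713, 0.041866522282361984), 7.664163112640381)
0.044282252033467785 [-0.381  -0.061  -1.0698]
-0.012 -0.006 24 [ 0.0016 -0.0007  0.    ] tx,ty -6.95287234283674e-05 0.0017420883389063378 -0.0075961418786980595 9.864250975009513e-08
-0.006 0 208 [ 0.0017 -0.0006  0.    ] tx,ty 2.0694534126017648e-05 0.0017661984599566213 -0.005988922543812281 2.2931532595624196e-06
0 0.006 230 [ 0.0017 -0.0006  0.    ] tx,ty 2.2332490070402007e-05 0.0017700082766963852 5.7986962034017875e-06 2.5351638772066324e-06
[  0.6235  -0.1502   0.0121 522.       0.0787]
[  0.6234  -0.1502   0.007  338.       0.0999]
lowest [-0.0073 -0.0065] 261
```

View pics/w7.png

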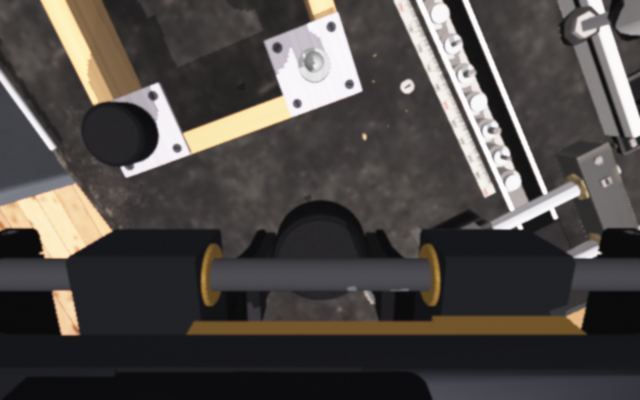

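The pad is held straight and the ball shows at (313,65). Moving over it.

Call:
{"api": "servo_tool", "payload": {
  "plan": [
    {"dp": [0.05, 0.15, 0], "twist": [0, 0, 0], "claw": 1},
    {"dp": [0.1, 0.3, 0], "twist": [0, 0, 0], "claw": 1},
    {"dp": [0.16, 0.45, 0], "twist": [0, 0, 0], "claw": 1},
    {"dp": [0.16, 0.473, 0], "twist": [0, 0, 0], "claw": 1},
    {"dp": [0.16, 0.473, -0.1], "twist": [0, 0, 0], "claw": 1},
    {"dp": [0.16, 0.473, -0.2], "twist": [0, 0, 0], "claw": 1},
    {"dp": [0.16, 0.473, -0.3], "twist": [0, 0, 0], "claw": 1},
    {"dp": [0.16, 0.473, -0.35], "twist": [0, 0, 0], "claw": 1},
    {"dp": [0.16, 0.473, -0.38], "twist": [0, 0, 0], "claw": 1},
    {"dp": [0.16, 0.473, -0.38], "twist": [0, 0, 0], "claw": 1}
  ],
  "squeeze": 60
}}

```text
clock: 25.2
position: [0.6234, -0.15, 0.1146]
tcp_rot: [[0.362, 0.932, -0.0], [0.932, -0.362, 0.0], [-0.0, -0.0, -1.0]]
force: [0.5, 0.3, -1.0]
width: 0.0444
finger_force: 60.0
```

Call:
{"api": "servo_tool", "payload": {
  "plan": [
    {"dp": [0, 0.004, -0.01], "twist": [0, 0, 0], "claw": 1},
    {"dp": [0, 0.004, -0.02], "twist": [0, 0, 0], "claw": 1},
    {"dp": [0, 0.004, -0.03], "twist": [0, 0, 0], "claw": 1},
    {"dp": [0, 0.004, -0.035], "twist": [0, 0, 0], "claw": 1},
    {"dp": [0, 0.004, -0.04], "twist": [0, 0, 0], "claw": 1},
    {"dp": [0, 0.004, -0.045], "twist": [0, 0, 0], "claw": 1},
    {"dp": [0, 0.004, -0.05], "twist": [0, 0, 0], "claw": 1},
    {"dp": [0, 0.004, -0.055], "twist": [0, 0, 0], "claw": 1},
    {"dp": [0, 0.004, -0.055], "twist": [0, 0, 0], "claw": 1},
    {"dp": [0, 0.004, -0.055], "twist": [0, 0, 0], "claw": 1}
  ]
}}

```text
clock: 26.45
position: [0.6246, -0.1492, 0.1052]
tcp_rot: [[0.361, 0.932, 0.003], [0.932, -0.361, -0.001], [-0.0, 0.003, -1.0]]
force: [-1.1, -0.1, 6.8]
width: 0.0441
finger_force: 60.0
```

Call:
{"api": "servo_tool", "payload": {
  "plan": [
    {"dp": [0, 0, -0.007], "twist": [0, 0, 0], "claw": 1},
    {"dp": [0, 0, -0.014], "twist": [0, 0, 0], "claw": 1},
    {"dp": [0, 0, -0.021], "twist": [0, 0, 0], "claw": 1},
    {"dp": [0, 0, -0.028], "twist": [0, 0, 0], "claw": 1},
    {"dp": [0, 0, -0.034], "twist": [0, 0, 0], "claw": 1},
    {"dp": [0, 0, -0.04], "twist": [0, 0, 0], "claw": 1},
    {"dp": [0, 0, -0.045], "twist": [0, 0, 0], "claw": 1},
    {"dp": [0, 0, -0.05], "twist": [0, 0, 0], "claw": 1},
    {"dp": [0, 0, -0.05], "twist": [0, 0, 0], "claw": 1},
    {"dp": [0, 0, -0.05], "twist": [0, 0, 0], "claw": 1}
  ]
}}

```text
clock: 27.7
position: [0.623, -0.1486, 0.0927]
tcp_rot: [[0.362, 0.932, -0.002], [0.932, -0.362, 0.001], [0.0, -0.002, -1.0]]
force: [0.5, 0.3, -1.7]
width: 0.0446
finger_force: 60.0
```

Call:
{"api": "servo_tool", "payload": {
  "plan": [
    {"dp": [0, 0, -0.003], "twist": [0, 0, 0], "claw": 1},
    {"dp": [0, 0, -0.006], "twist": [0, 0, 0], "claw": 1},
    {"dp": [0, 0, -0.009], "twist": [0, 0, 0], "claw": 1},
    {"dp": [0, 0, -0.012], "twist": [0, 0, 0], "claw": 1},
    {"dp": [0, 0, -0.015], "twist": [0, 0, 0], "claw": 1},
    {"dp": [0, 0, -0.015], "twist": [0, 0, 0], "claw": 1},
    {"dp": [0, 0, -0.015], "twist": [0, 0, 0], "claw": 1},
    {"dp": [0, 0, -0.015], "twist": [0, 0, 0], "claw": 1},
    {"dp": [0, 0, -0.015], "twist": [0, 0, 0], "claw": 1},
    {"dp": [0, 0, -0.015], "twist": [0, 0, 0], "claw": 1}
  ]
}}

```text
clock: 28.95
position: [0.6239, -0.1489, 0.0917]
tcp_rot: [[0.361, 0.932, 0.001], [0.932, -0.361, -0.0], [-0.0, 0.001, -1.0]]
force: [-1.1, 0.2, 5.1]
width: 0.0442
finger_force: 60.0
```

Call:
{"api": "servo_tool", "payload": {
  "plan": [
    {"dp": [0, 0, -0.002], "twist": [0, 0, 0], "claw": 1},
    {"dp": [0, 0, -0.004], "twist": [0, 0, 0], "claw": 1},
    {"dp": [0, 0, -0.006], "twist": [0, 0, 0], "claw": 1},
    {"dp": [0, 0, -0.006], "twist": [0, 0, 0], "claw": 1},
    {"dp": [0, 0, -0.006], "twist": [0, 0, 0], "claw": 1},
    {"dp": [0, 0, -0.006], "twist": [0, 0, 0], "claw": 1},
    {"dp": [0, 0, -0.006], "twist": [0, 0, 0], "claw": 1},
    {"dp": [0, 0, -0.006], "twist": [0, 0, 0], "claw": 1},
    {"dp": [0, 0, -0.006], "twist": [0, 0, 0], "claw": 1},
    {"dp": [0, 0, -0.006], "twist": [0, 0, 0], "claw": 1}
  ]
}}

```text
clock: 30.2
position: [0.6242, -0.149, 0.0915]
tcp_rot: [[0.361, 0.932, 0.002], [0.932, -0.361, -0.001], [-0.0, 0.002, -1.0]]
force: [-2.1, 0.8, 10.5]
width: 0.0441
finger_force: 60.0
```

Run:
```python
from look import *
from scipy.optimize import least_squares
for i in range(3):
    q=capture("scene"); s=get_obs(); print(s["position"],s["force"],s["clock"])
C=cloud(q); P=slab(C,(.624,-.149),.028,.07,.125); print("pad z",np.percentile(P[:,2],[2,50,98]),len(P))
cv2.imwrite("pics/f.png",cv2.resize(q["img"][110:260,200:400],(800,600),interpolation=2))
```

```text
[ 0.6242 -0.149   0.0915] [-3.1954  1.2374 10.3629] 30.25
[ 0.6242 -0.149   0.0915] [-2.9052  0.2114 11.1862] 30.3
[ 0.6242 -0.149   0.0915] [-1.5049  1.1911  9.8569] 30.35
pad z [0.0725 0.1034 0.1229] 224
```

View pics/f.png

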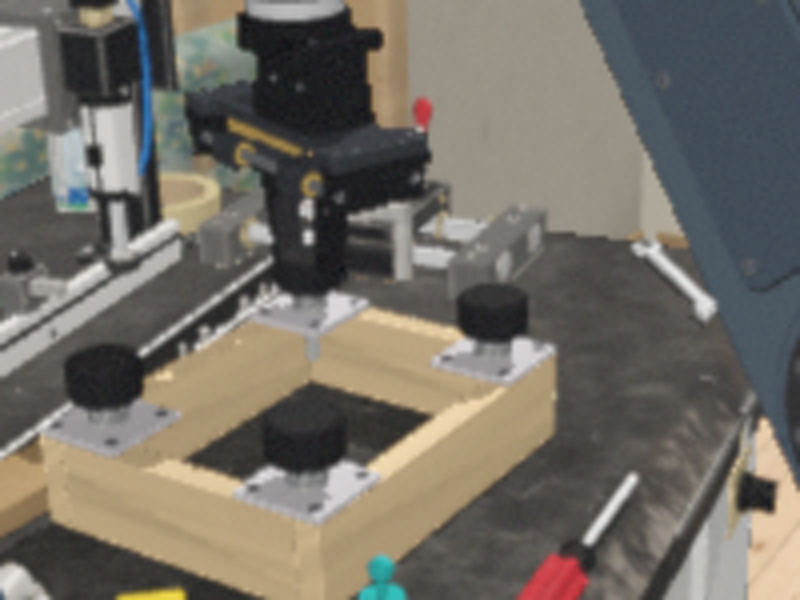

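The scene view shows the pad held on the fourth corner at (310,265). The collar sits on the plate and the shank shows below it. The rim is about 16 mm above the plate and the arm is pressing with about 10 N.

```bash
python3 -c "from cell import *; print(finish_job())"
```

```text
the job is handed in; nothing more can be done
None
```

The foot is fitted and the job is handed in at about 30 s: the steel spindle is seated in the bare corner plate with its collar on the plate, the pad clicked home, and the fingers are still holding it down with about 10 N. The tape measure and spanner were not touched.

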